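# Empty the scrap pan and screw the caddy shut

## Robot

A 7-joint arm with a two-finger parallel gripper is mounted at the origin on the work surface. World frame = base frame: x ahead of the robot, y to its left, z up, the work surface at z = 0. Lengths are in m, angles in rad, forces in N, time in s.
With the tool pointing down it reaches from about 0.4 to 0.9 m from the base axis. Payload 5.5 kg.
Tool frame: the origin (TCP) lies at the very end of the fingers, on their centre line; the grasp point (between the pads) lies 19 mm behind it (arm.tcp_to_grasp is the distance from the TCP to the grasp point, in m); z points along the fingers, y is the direction in which the jaws open and shut (so a half turn about z gives the same grasp; the last joint's range is limited). The gripper opens to 85 mm and grips with 20 to 120 N. Pads are 22 mm wide; open, the fingers measure 114 mm over their backs; the gripper's body (76 mm by 85 mm) begins 54 mm behind the grasp point. The pads swing forward as they close: fully open they stand 13 mm farther back than shut.
Start: joints at [1.541, 0.501, -0.427, 1.55, 0.221, 1.138, -0.21], TCP at [0.188, -0.622, 0.231] pointing down, gripper open.
Joint ranges: [-2.88, 2.88], [-0.31, 2.03], [-1.54, 1.56], [0.2, 2.42], [-1.41, 4.55], [0.19, 2.02], [-2.57, 2.57]. Speed limits (rad/s): [2.57, 2.57, 3.14, 3.14, 3.14, 3.14, 3.14].

## Interface

Orientations are given as a rotation vector (axis times angle).
In Python, from bench import arm gives the robot as it stands. The module is installed in compiled form; this text tells all that it offers. Calls block until the motion is done:
- arm.move_to(position, orientation): joint-space move of the TCP to a pose.
- arm.movel(position, orientation=None, feed=0.15): straight line of the TCP; orientation=None keeps the orientation; feed is the mean speed in m/s.
- arm.goto_joints(angles): joint-space move.
- arm.open() and arm.grab(strength=None): open the fingers fully, or close them until they stop; strength is the grip in N (None keeps the last).
- arm.dwell(seconds).
- arm.ik(position, orientation): joint angles nearest the present ones, or None.
- arm.camera(name): name is "scene" or "top" or "wrist"; returns (picture, depth): 384x512x3 uint8, red, green, blue; 384x512 float32, m along the optical axis (not along the pixel's ray), 0 where there is no reading.
- arm.calibration(name): a dict with "intrinsics" (3x3 intrinsics, pixels), "R" (3x3) and "t" (3): a world point X has camera coordinates R X + t. Camera axes: x right, y down, z forward; pixel columns grow to the right and rows downward; lengths in m; the calibration is good to about 2 mm. A picture is of the moment at which its call begins: read the wrist's pose just before it. calibration takes no time and is no camera call; for the wrist camera it gives the pose at the moment of the call.
A pose or a line that the arm cannot do raises arm.Unreachable and nothing moves.
- arm.finish_job(): hands the job in, once; it reports no verdict.
Readings, each from a call of its own:
- arm.current_time_s(): time.
- arm.current_joint_pos(): joint angles.
- arm.current_qd(): joint speeds.
- arm.current_joint_torque(): joint torques, N m.
- arm.current_ee_pos(): TCP position.
- arm.current_tool_rot(): TCP orientation.
- arm.current_ft_force(): force on the tool from outside, world axes, zero at the start.
- arm.current_wrist_torque(): the same for the moment, N m.
- arm.current_grip_width(): finger opening in m.
Only numpy, scipy, OpenCV 4.12 (cv2) and the standard library are available. Lean on these libraries where they do the work, as an engineer would, in place of code of your own. Each camera call takes 0.05 s, during which the arm holds its last target. There are 200 camera calls.

## Task

Tip the avocado stones in the scrap pan into the black caddy, put in any stones lying about on the counter too, and set the empty pan back down on the counter. Then fit the lid on the caddy, and with the driver (not with the fingers) turn the three slotted clamp screws on its rim clockwise until each clamp is fully home over the lid. Stand the driver back in its wooden rest, and leave everything else on the counter where it is.

Things in the scene. Friction and masses are not known exactly. Their poses are not given: they have to be found in the camera images.
- caddy: black round caddy fixed to the counter: tub 124 mm across at the foot, 146 mm above; grey clamp-on rim 154 mm across outside, 144 inside, its top 135 mm above the counter. Origin: centre of its underside, z up. Three ears, 120 degrees apart, reach 108 mm from the axis, tops level with the rim; each carries a clamp on a captive screw, 98 mm from the axis
- slot1 (a point): captive screw of clamp 1, on the caddy's +x side: centre of the top of its steel head, 158.5 mm above the counter; turns with the clamp. Head 24 mm across; open-ended slot 6 mm wide, 7 deep through its middle along this x axis. Under the head a tab 13 mm wide, 5 thick reaches 32 mm from the axis along +x, its underside 8.5 mm above the rim (2.5 above the seated lid's plate). z up
- slot2 (a point): the same for clamp 2 (at 120 degrees anticlockwise from clamp 1 seen from above)
- slot3 (a point): the same for clamp 3 (at 240 degrees anticlockwise from clamp 1)
- clamp1 (a joint): angle of clamp 1 in rad: 0 = open, tab along the rim, clear of the lid; grows as the screw turns clockwise seen from above; 1.57 = home at its stop, tab pointing at the caddy's middle, over the lid. Starts at 0 to 0.25; stays where it is left (friction 0.08 N m)
- clamp2 (a joint): the same for clamp 2
- clamp3 (a joint): the same for clamp 3
- lid: loose round black lid, 150 g: plate 160 mm across, 6 thick, over a tapered plug 132 mm across at the plate, 120 below, 12 tall. Grey bar handle on top 70 mm long (x), 14 wide, 18 to 48 mm above the origin. Origin: centre of the plug's underside, z up. Starts plug down on the counter; seated, its origin is 123 mm above the counter, the plate on the rim; any yaw will do
- pan: aluminium scrap pan, 220 g, on the counter: floor 115 by 100 mm, 4 thick, walls 28 mm high at sides and back, front a low ramped lip. Origin under the floor's middle, z up; lip towards -x, wooden handle towards +x: 55 to 145 mm from the origin, 22 wide, 14 to 36 mm above the counter. Its 2 or 3 stones leave over the lip at about 0.6 to 0.8 rad of tilt
- pan_lip (a point): middle of the pan's pouring lip, 79 mm in front of the pan's origin, 11 mm above its underside, axes as the pan
- pan_grip (a point): middle of the pan's handle, 100 mm behind the pan's origin and 25 mm above its underside, axes as the pan
- driver: flat-blade screwdriver, 116 mm tall, 90 g, upright, blade down, in the wooden rest. Origin: middle of the blade's end, z up, x along the blade's width. Blade 16 mm wide (x), 2.5 thick (y), 14 tall; shaft 10 mm across; collar 38 mm across, 50 to 56 mm above the origin; square handle 24 by 24 mm, flats facing x and y, 56 to 116 mm above the origin
- rest: wooden rest block fixed to the counter, 52 by 52 by 58 mm tall, with an upright square hole 24 mm wide right through its middle. Origin at the centre of its underside. The driver's shaft hangs in the hole, its collar on the block's top, so that its origin stands 8 mm above the counter
- stone1: an avocado stone, brown, egg-shaped with a flat blunt end 24 mm across: 38 mm at its widest (15 mm above the flat end), 38 mm from flat end to tip, 30 g. Origin at the centre of the flat end, z axis towards the tip; it stands on its flat end at the start and may roll if tipped over. Starts in the pan; may be absent
- stone2: an avocado stone, brown, egg-shaped with a flat blunt end 24 mm across: 38 mm at its widest (15 mm above the flat end), 38 mm from flat end to tip, 30 g. Origin at the centre of the flat end, z axis towards the tip; it stands on its flat end at the start and may roll if tipped over. Starts in the pan; may be absent
- stone3: an avocado stone, brown, egg-shaped with a flat blunt end 24 mm across: 38 mm at its widest (15 mm above the flat end), 38 mm from flat end to tip, 30 g. Origin at the centre of the flat end, z axis towards the tip; it stands on its flat end at the start and may roll if tipped over. Starts in the pan; may be absent
- stone4: an avocado stone, brown, egg-shaped with a flat blunt end 24 mm across: 38 mm at its widest (15 mm above the flat end), 38 mm from flat end to tip, 30 g. Origin at the centre of the flat end, z axis towards the tip; it stands on its flat end at the start and may roll if tipped over. Starts on the counter; may be absent
- stone5: an avocado stone, brown, egg-shaped with a flat blunt end 24 mm across: 38 mm at its widest (15 mm above the flat end), 38 mm from flat end to tip, 30 g. Origin at the centre of the flat end, z axis towards the tip; it stands on its flat end at the start and may roll if tipped over. Starts on the counter; may be absent
- stone6: an avocado stone, brown, egg-shaped with a flat blunt end 24 mm across: 38 mm at its widest (15 mm above the flat end), 38 mm from flat end to tip, 30 g. Origin at the centre of the flat end, z axis towards the tip; it stands on its flat end at the start and may roll if tipped over. Starts on the counter; may be absent
- saltpot: white open salt pot, 56 mm across, 55 mm tall, a bystander. Origin at the centre of its underside
- jar: clasp-lidded glass jar, 86 mm across, 131 mm tall, a bystander. Origin at the centre of its underside
- trivet: round red silicone trivet, 150 mm across, 8 mm thick, a bystander. Origin at the centre of its underside
- mug: blue mug, 80 mm across, 92 mm tall, a bystander. Origin at the centre of its underside
- mill: dark wooden pepper mill, 56 mm across, 180 mm tall, a bystander. Origin at the centre of its underside
Things that resemble listed ones, but are neither listed nor needed, are in the scene too. Several things look just like the lid: the one meant starts farthest from the robot's base. What is shaped like the pan but orange is not meant.

How it is judged:
On the way, in this order (a step that is already met when the one before it is completed fails the run):
1. the scrap pan is tipped over the caddy's mouth (angle between pan's own z axis and vertical above 0.35 rad and horizontal distance between pan_lip and caddy below 0.08 m and height (world z) of pan_lip above 0.13 m), for 0.05 s.
2. all the stones are in the caddy (horizontal distance between each of stone1, stone2, stone3, stone4, stone5, stone6 and caddy below 0.075 m and height (world z) of each of stone1, stone2, stone3, stone4, stone5, stone6 below 0.125 m), for 0.2 s.
3. the lid is seated on the caddy (horizontal distance between lid and caddy below 0.01 m and z of lid in the frame of caddy between 0.119 and 0.127 m and angle between lid's own z axis and vertical below 0.05 rad), for 0.2 s.
4. all three clamps are home over the lid (value of joint each of clamp1, clamp2, clamp3 above 1.4 rad), for 0.2 s.
At the end, for the whole second after the job is handed in: All stones in the caddy; lid seated (centred within 10 mm, height within 4 mm, level within 0.05 rad); each clamp over 1.40 rad; driver upright in its rest (within 12 mm of its axis, 5 mm of full depth, 0.15 rad); pan flat on the counter (8 mm, 0.1 rad); all at rest (all of step 2 and all of step 3 and all of step 4 and horizontal distance between driver and rest below 0.012 m and z of driver in the frame of rest below 0.013 m and angle between driver's own z axis and vertical below 0.15 rad and height (world z) of pan below 0.008 m and angle between pan's own z axis and vertical below 0.1 rad and linear speed of each of pan, driver below 0.02 m/s); the robot touches nothing.
It fails at once if the salt pot, jar, trivet, mug or pepper mill is moved more than 25 mm (distance of any of saltpot, jar, trivet, mug, mill from where it was at the start of the episode above 0.025 m).
It fails at once if a clamp is pushed with the fingers (over 2 N) instead of the driver (contact force between the fingers and clamp1 above 2 N or contact force between the fingers and clamp2 above 2 N or contact force between the fingers and clamp3 above 2 N).
Of stone1, stone2, stone3 only 2 to 3 are there at a start; the rules pass over those that are not, and their reading is None.
Of stone4, stone5, stone6 only 1 to 3 are there at a start; the rules pass over those that are not, and their reading is None.
At some moment in a run one of stone4, stone5, stone6 may be knocked a few centimetres aside while the robot is not near it.
It also fails if it takes over 208 s, if anything falls off the work surface, if the arm or the gripper's body presses on something with over 40 N, if the wrist force passes 120 N, or if a joint passes its speed limit or range.

## Working session

There is one attempt and no reset: what is moved stays moved. The work goes in short steps, each a Python script; the robot and the scene stay as the last script left them, time stands still between calls to the robot, and variables do not carry over. Pictures are saved under pics/ and viewed, about 12 in all and at most 16, crops included, and the job is handed in when it is done.

```bash
mkdir -p pics
cat > h.py <<'E'
import numpy as np, cv2
from bench import arm
from scipy.spatial.transform import Rotation as Ro
def snap(n,f=None):
    c=arm.calibration(n); im,d=arm.camera(n)
    np.savez('pics/last_%s.npz'%(f or n),im=im,d=d,K=c['intrinsics'],R=c['R'],t=c['t'])
    if f: cv2.imwrite('pics/%s.png'%f,im[:,:,::-1])
    return im,d,np.array(c['intrinsics']),np.array(c['R']),np.array(c['t'])
def load(n):
    z=np.load('pics/last_%s.npz'%n); return z['im'],z['d'],z['K'],z['R'],z['t']
def cloud(d,K,R,t):
    v,u=np.mgrid[:d.shape[0],:d.shape[1]]
    P=np.stack([(u-K[0,2])/K[0,0]*d,(v-K[1,2])/K[1,1]*d,d],-1)
    X=(P-t)@R; X[d==0]=np.nan; return X
def ray(u,v,z,K,R,t):
    o=-R.T@t; w=R.T@np.linalg.inv(K)@np.array([u,v,1.]); return o+w*(z-o[2])/w[2]
def down(yaw): # tool z down, tool y (jaw dir) at world angle yaw
    y=np.array([np.cos(yaw),np.sin(yaw),0]); z=np.array([0,0,-1.]); x=np.cross(y,z)
    return Ro.from_matrix(np.stack([x,y,z],1)).as_rotvec()
E
python3 - <<'E'
from h import *
for n in('top','scene'):
    im,d,K,R,t=snap(n,n+'0'); print(n,K.round(1).tolist(),(-R.T@t).round(3),R[2].round(2),(d==0).mean())
X=cloud(*load('top0')[1:]); 
print(np.nanmin(X.reshape(-1,3),0),np.nanmax(X.reshape(-1,3),0))
E
```

```text
top [[435.0, 0.0, 256.3], [0.0, 435.0, 189.0], [0.0, 0.0, 1.0]] [0.243 0.066 1.323] [ 0.22 -0.02 -0.98] 0.004175821940104167
scene [[411.2, 0.0, 251.9], [0.0, 411.2, 190.8], [0.0, 0.0, 1.0]] [1.194 0.922 0.805] [-0.52 -0.67 -0.52] 0.0115203857421875
[-0.10727389 -1.48126968 -0.77469018] [1.91327523 1.27406853 0.41139089]
```

View pics/top0.png

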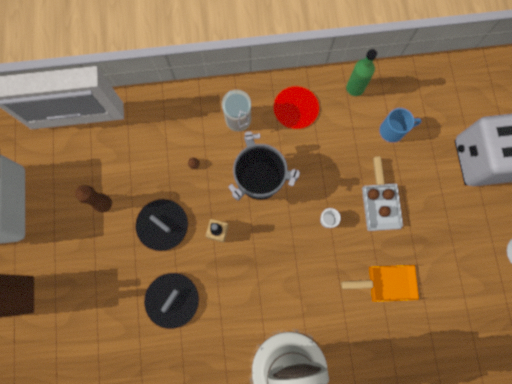

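View pics/scene0.png

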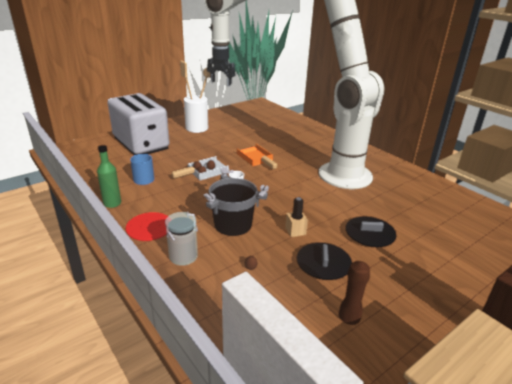

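The top view (up is +x, left is +y) shows:
- caddy (260,171), with ears at (250,138), (236,190) and (293,177)
- aluminium pan (383,207) with 3 stones, handle pointing up
- driver and rest (216,230)
- lids at (162,225), the far one, and (171,300)
- one loose stone (194,163)

The scene view agrees. Next I'll measure these.

Run:
```python
from h import *
im,d,K,R,t=load('top0'); X=cloud(d,K,R,t)
m=((X[...,2]>0.006)&(X[...,2]<0.45)&(X[...,0]<0.95)).astype(np.uint8)
n,l,s,c=cv2.connectedComponentsWithStats(m)
for i in range(1,n):
    if s[i,4]>25:
        p=X[l==i]; print(s[i].tolist(),'med',np.median(p,0).round(3),'min',p.min(0).round(3),'max',p.max(0).round(3),im[l==i].mean(0).round())
# stones brown
hsv=cv2.cvtColor(im,cv2.COLOR_RGB2HSV)
for n_ in('top0','scene0'):
    im,d,K,R,t=load(n_);X=cloud(d,K,R,t)
    i_=im.astype(int); m=((i_[...,0]>i_[...,2]*1.6)&(i_[...,0]<125)&(X[...,2]>0.012)&(X[...,2]<.06)).astype(np.uint8)
    n,l,s,c=cv2.connectedComponentsWithStats(m)
    for i in range(1,n):
        if s[i,4]>15: p=X[l==i]; print(n_,c[i].round(1),s[i,4],p.mean(0).round(3),p[:,2].max().round(3))
```

```text
[0, 13, 512, 116, 19331] med [0.94  0.154 0.127] min [ 0.8   -0.871  0.006] max [0.95  0.751 0.247] [124. 123. 119.]
[274, 86, 45, 43, 1099] med [ 0.793 -0.127  0.009] min [ 0.72  -0.201  0.006] max [ 0.867 -0.054  0.016] [191.  12.   3.]
[222, 89, 29, 42, 977] med [0.759 0.064 0.129] min [0.725 0.022 0.006] max [0.863 0.109 0.139] [134. 139. 136.]
[380, 108, 42, 34, 786] med [ 0.68  -0.427  0.054] min [ 0.64  -0.496  0.006] max [ 0.718 -0.38   0.099] [ 68. 100. 130.]
[456, 113, 56, 73, 3345] med [ 0.541 -0.612  0.166] min [ 0.464 -0.739  0.006] max [ 0.635 -0.585  0.197] [139. 137. 141.]
[229, 131, 70, 69, 1992] med [0.596 0.021 0.111] min [ 0.487 -0.085  0.006] max [0.683 0.111 0.164] [70. 68. 69.]
[0, 154, 26, 89, 2016] med [0.569 0.741 0.088] min [0.461 0.736 0.006] max [0.696 0.808 0.152] [111. 111. 109.]
[188, 157, 12, 12, 114] med [0.638 0.216 0.03 ] min [0.624 0.2   0.011] max [0.658 0.236 0.044] [97. 62. 37.]
[363, 156, 40, 74, 954] med [ 0.475 -0.346  0.027] min [ 0.367 -0.395  0.006] max [ 0.592 -0.288  0.045] [150. 135. 119.]
[74, 184, 38, 28, 618] med [0.541 0.495 0.133]
[... 1520 characters left out ...]
3] 26 [0.297 0.364 0.017] 0.022
scene0 [321.3  80.4] 202 [-0.771 -0.908  0.036] 0.06
scene0 [36.  85.4] 96 [ 0.754 -1.753  0.036] 0.06
scene0 [411.6 109.9] 524 [-0.797 -0.249  0.036] 0.06
scene0 [458.4 104.9] 64 [-1.112 -0.154  0.03 ] 0.058
scene0 [210.5 164.6] 37 [ 0.43  -0.335  0.028] 0.045
scene0 [266.8 163.3] 22 [ 0.229 -0.224  0.023] 0.029
scene0 [198.6 166.6] 64 [ 0.484 -0.338  0.034] 0.045
scene0 [213.5 219.9] 18 [0.63  0.001 0.035] 0.058
scene0 [287.8 223.3] 63 [0.444 0.15  0.032] 0.054
scene0 [364.9 224. ] 91 [0.225 0.284 0.018] 0.023
scene0 [317.3 251. ] 99 [0.451 0.292 0.019] 0.022
scene0 [250.1 261.7] 128 [0.649 0.223 0.027] 0.041
scene0 [349.8 311.3] 371 [0.566 0.517 0.037] 0.06
```

Run:
```python
from h import *
for n in('top0','scene0'):
    im,d,K,R,t=load(n);X=cloud(d,K,R,t);x,y,z=X[...,0],X[...,1],X[...,2]
    # rim
    m=(abs(z-.135)<.004)&(np.hypot(x-.587,y-.02)<.09)&(np.hypot(x-.587,y-.02)>.06); p=X[m][:,:2]
    A=np.c_[2*p,np.ones(len(p))]; s=np.linalg.lstsq(A,(p**2).sum(1),rcond=None)[0]
    print(n,'rim',s[:2].round(4),'r',np.sqrt(s[2]+s[0]**2+s[1]**2).round(4),len(p),np.median(z[m]))
    c=s[:2]
    m=(z>.148)&(z<.175)&(np.hypot(x-c[0],y-c[1])<.13)
    k,l,st,_=cv2.connectedComponentsWithStats(m.astype(np.uint8))
    for i in range(1,k):
        if st[i,4]>3: q=X[l==i].mean(0); print(' head',q.round(3),st[i,4],np.hypot(*(q[:2]-c)).round(3),np.degrees(np.arctan2(q[1]-c[1],q[0]-c[0])).round(1))
    m=(z>.025)&(z<.045)&(x>.51)&(x<.60)&(abs(y+.34)<.04); p=X[m]; print(' handle',p.mean(0).round(4),len(p),p.min(0).round(3),p.max(0).round(3),np.polyfit(p[:,0],p[:,1],1).round(3))
    m=(z>.02)&(z<.04)&(x>.35)&(x<.53)&(abs(y+.34)<.07)&(im.astype(int).min(-1)>110); p=X[m]; print(' pan walls',p.min(0).round(3),p.max(0).round(3),cv2.minAreaRect(p[:,:2].astype(np.float32)))
# reachability of pour with caddy c
c=np.array([.587,.017])
q0=arm.current_joint_pos()
for yaw in np.radians([-90,-60,-30,0,20]):
    out=[]
    for th in(0,.4,.8,1.1):
        Rp=Ro.from_euler('z',yaw)*Ro.from_euler('y',-th)
        lip=np.r_[c,.185]+Ro.from_euler('z',yaw).apply([.045,0,0])
        g=lip+Rp.apply([.179,0,.014])
        # tool: z=-pan z, y = ±pan y
        for sg in(1,-1):
            M=np.stack([np.cross([0,sg,0],[0,0,-1]),[0,sg,0],[0,0,-1]],1)
            Rt=Rp*Ro.from_matrix(M)
            tcp=g+Rt.apply([0,0,.019]); out.append(arm.ik(tcp,Rt.as_rotvec()) is not None)
    print(np.degrees(yaw),out)
```

```text
top0 rim [0.5734 0.0193] r 0.076 179 0.1343194777396791
 head [0.661 0.039 0.156] 60 0.09 12.9
 head [0.662 0.016 0.15 ] 10 0.089 -2.3
 head [ 0.535 -0.073  0.156] 65 0.1 -112.6
 head [ 0.512 -0.063  0.149] 8 0.102 -126.7
 head [0.504 0.094 0.155] 79 0.102 133.1
 handle [ 0.5502 -0.3465  0.0341] 194 [ 0.51  -0.361  0.026] [ 0.592 -0.335  0.041] [-0.054 -0.317]
 pan walls [ 0.371 -0.395  0.02 ] [ 0.53  -0.289  0.039] ((0.451781302690506, -0.3431210517883301), (0.10339271277189255, 0.15583249926567078), 86.6572036743164)
scene0 rim [0.5805 0.0187] r 0.0774 196 0.13491199694802197
 head [ 0.535 -0.072  0.155] 50 0.101 -116.6
 head [0.508 0.094 0.155] 56 0.105 133.9
 head [0.664 0.037 0.155] 61 0.085 12.5
 handle [ 0.5555 -0.3446  0.0342] 108 [ 0.511 -0.362  0.026] [ 0.594 -0.334  0.041] [-0.082 -0.299]
 pan walls [ 0.374 -0.399  0.02 ] [ 0.528 -0.287  0.039] ((0.4517127573490143, -0.34303176403045654), (0.10907839983701706, 0.1528521478176117), 88.32341003417969)
-90.0 [True, True, True, True, True, True, True, True]
-59.99999999999999 [True, True, True, True, True, True, True, True]
-29.999999999999996 [True, True, True, True, True, True, True, True]
0.0 [True, True, True, True, True, True, True, True]
20.0 [True, True, True, True, True, True, True, True]
```

```bash
cat >> h.py <<'E'
C=np.array([.569,.0195])
def panpose(g,yaw,th,sg): # grip point -> tcp pose
    Rp=Ro.from_euler('z',yaw)*Ro.from_euler('y',-th)
    M=np.stack([np.cross([0,sg,0],[0,0,-1]),[0,sg,0],[0,0,-1]],1).astype(float)
    Rt=Rp*Ro.from_matrix(M)
    return np.array(g)+Rt.apply([0,0,.019]),Rt.as_rotvec()
def liptogrip(lip,yaw,th):
    return np.array(lip)+(Ro.from_euler('z',yaw)*Ro.from_euler('y',-th)).apply([.179,0,.014])
E
python3 - <<'E'
from h import *
py=-.055; g0=[.548,-.3455,.027]; yw=np.radians(-50)
lip=np.r_[C,.19]+np.r_[np.cos(yw),np.sin(yw),0]*.045
best=None
for sg in(1,-1):
    qs=[arm.ik(*panpose(g0,py,0,sg))]+[arm.ik(*panpose(liptogrip(lip,yw,th),yw,th,sg)) for th in(0,.5,1.1)]
    for q in qs: print(sg,np.round(q,2))
    m=max(abs(q[6]) for q in qs)
    if best is None or m<best[0]: best=(m,sg)
sg=best[1];print('sg',sg)
p,o=panpose(g0,py,0,sg)
arm.move_to(p+[0,0,.2],o); arm.movel(p+[0,0,.06],o,feed=.3)
snap('wrist','w_pan')
arm.movel(p,o,feed=.1); arm.grab(100); print(arm.current_grip_width(),arm.current_ee_pos())
arm.movel(p+[0,0,.03],o,feed=.05);print(arm.current_ft_force(),arm.current_wrist_torque(),arm.current_time_s())
snap('scene','lift')
E
```

```text
1 [ 1.12  0.95 -0.89  1.67  0.87  0.97  1.42]
1 [ 0.77  0.91 -1.09  1.35  0.8   1.35  0.38]
1 [ 0.76  0.63 -1.14  1.7   1.14  1.18 -0.02]
1 [ 0.6   0.64 -1.3   2.03  1.72  1.62 -0.62]
-1 [ 0.79  0.77 -0.37  1.68  0.38  0.76 -1.39]
-1 [ 0.43  0.68 -0.42  1.36  0.28  1.15 -2.46]
-1 [-0.61  0.45  0.76  1.74  0.09  0.71 -2.46]
-1 [ 0.15  0.33 -0.65  2.04  1.5   1.23  2.49]
sg 1
0.020842344748929657 [ 0.54821629 -0.3461066   0.00858142]
[-0.1998267  -0.29436438 -3.74133463] [ 0.03397646 -0.21569149  0.03158498] 4.5417
```

View pics/lift.png

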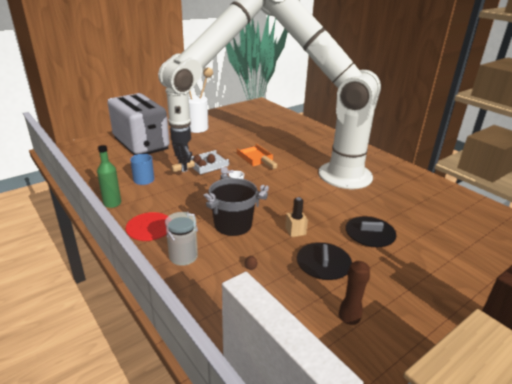

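The pan is lifted roughly level with the stones in it (205,162). Next I'll carry it over and pour.

Run:
```python
from h import *
sg=1;yw=np.radians(-50);u=np.r_[np.cos(yw),np.sin(yw),0]
p,o=panpose([.548,-.3455,.215],-.055,0,sg); arm.movel(p,o,feed=.15)
base=np.r_[C,.195]+u*.045
p,o=panpose(liptogrip(base,yw,0),yw,0,sg); arm.movel(p,o,feed=.12)
for th in np.arange(.1,1.16,.1):
    lip=base-[0,0,.02*min(th/.6,1)]
    p,o=panpose(liptogrip(lip,yw,th),yw,th,sg); arm.movel(p,o,feed=.06)
    if abs(th-.5)<.01: snap('scene','pour_mid')
arm.dwell(.8); print(arm.current_time_s(),arm.current_ft_force())
snap('scene','pour'); snap('top','pour_top')
a=cv2.imread('pics/pour_mid.png');b=cv2.imread('pics/pour.png');c=cv2.imread('pics/pour_top.png')
f=lambda i,x,y:cv2.resize(i[y:y+160,x:x+200],(400,320))
cv2.imwrite('pics/pm.png',np.hstack([f(a,140,110),f(b,140,110)]))
```

```text
13.5333 [-0.03944865  1.1473264  -2.61937135]
```

View pics/pm.png

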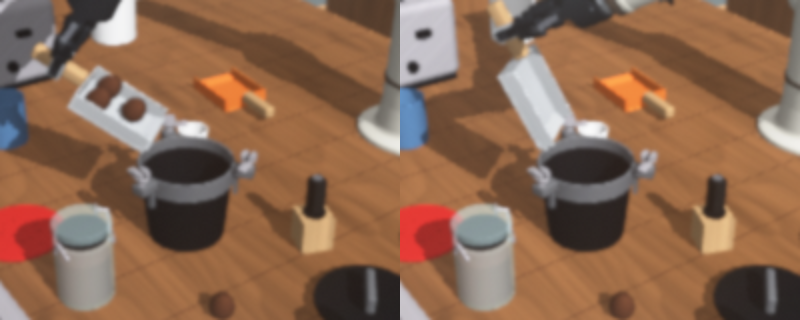

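The pan is empty and no stones show beside the caddy. I'll set the pan back, then look for loose stones with the top camera and fetch the one on the counter.

Run:
```python
from h import *
sg=1;yw=np.radians(-50);u=np.r_[np.cos(yw),np.sin(yw),0]
base=np.r_[C,.195]+u*.045
for th in (.8,.4,0):
    p,o=panpose(liptogrip(base+[0,0,.01],yw,th),yw,th,sg); arm.movel(p,o,feed=.15)
p,o=panpose([.548,-.3455,.215],-.055,0,sg); arm.movel(p,o,feed=.2)
g=np.array([.548,-.3455,.04]); p,o=panpose(g,-.055,0,sg); arm.movel(p,o,feed=.2)
f0=arm.current_ft_force()[2]; print(f0)
for z in np.arange(.038,.0245,-.0015):
    p,o=panpose([g[0],g[1],z],-.055,0,sg); arm.movel(p,o,feed=.03)
    f=arm.current_ft_force()[2]
    if f-f0>2.5: break
print(z,f); arm.open(); arm.movel(p+[0,0,.2],o,feed=.3)
im,d,K,R,t=snap('top','top1');X=cloud(d,K,R,t)
i_=im.astype(int); m=((i_[...,0]>i_[...,2]*1.6)&(i_[...,0]<125)&(X[...,2]>0.012)&(X[...,2]<.06)).astype(np.uint8)
n,l,s,c=cv2.connectedComponentsWithStats(m)
for i in range(1,n):
    if s[i,4]>15: p=X[l==i]; print(c[i].round(1),s[i,4],p.mean(0).round(3),p[:,2].max().round(3))
m=(X[...,0]>.35)&(X[...,0]<.53)&(abs(X[...,1]+.343)<.065)&(X[...,2]<.06);h=X[m][:,2];print('pan z pct',np.percentile(h,[5,25,50,75,95]).round(3),arm.current_time_s())
```

```text
-2.3660945887446196
0.02599999999999999 7.374522270995798
[193.7 162.8] 103 [0.637 0.216 0.029] 0.04
[265.  170.4] 238 [ 0.586 -0.     0.035] 0.049
[252.8 187.1] 105 [0.537 0.043 0.037] 0.047
[103.6 203.2] 170 [0.541 0.494 0.038] 0.06
[160.5 206.8] 95 [0.514 0.329 0.018] 0.025
[160.9 276.9] 42 [0.304 0.343 0.018] 0.024
[189.2 280.1] 33 [0.285 0.261 0.017] 0.021
[ 28.4 293.6] 322 [0.301 0.721 0.036] 0.059
pan z pct [-0.004 -0.     0.003  0.007  0.027] 21.6417
```

```bash
cat >> h.py <<'E'
def bestdown(pos,yaws):
    b=None
    for y in yaws:
        q=arm.ik(pos,down(y))
        if q is not None and (b is None or abs(q[6])<b[0]): b=(abs(q[6]),y)
    return b[1]
E
python3 - <<'E'
from h import *
s=np.array([.642,.219]); a=bestdown([*s,.1],np.arange(-np.pi,np.pi,.3)); print(a)
arm.move_to([s[0]-.05,s[1],.2],down(a)); 
im,d,K,R,t=snap('wrist','w_st');X=cloud(d,K,R,t)
i_=im.astype(int); m=((X[...,2]>0.012)&(X[...,2]<.05)&(np.hypot(X[...,0]-s[0],X[...,1]-s[1])<.07)).astype(np.uint8)
n,l,st,c=cv2.connectedComponentsWithStats(m)
for i in range(1,n):
    if st[i,4]>50: p=X[l==i]; print(c[i],st[i],p.min(0).round(4),p.max(0).round(4))
print('cam',-R.T@t,R[2])
E
```

```text
0.7584073464102046
[285.67857143 196.93452381] [271 183  30  29 672] [0.6223 0.1997 0.0121] [0.6563 0.2353 0.0388]
cam [0.53776743 0.27467081 0.34227239] [ 0.21090096 -0.22386547 -0.95152774]
```

View pics/w_st.png

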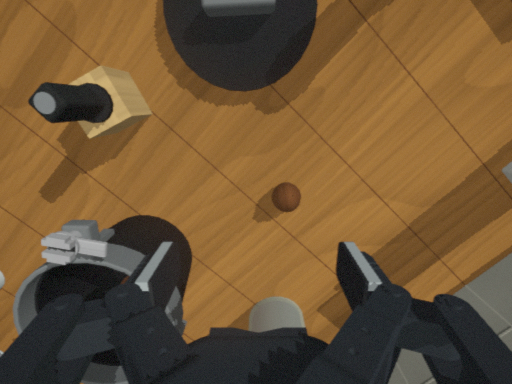

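Stone at (286,197) and unobstructed. The caddy is lower left and the driver is at (45,103).

Run:
```python
from h import *
im,d,K,R,t=load('w_st'); s=ray(285.7,197,.018,K,R,t); print(s)
o=down(.7584)
arm.movel([s[0],s[1],.08],o,feed=.25); arm.movel([s[0],s[1],.001],o,feed=.1)
print(arm.current_ee_pos(),arm.current_ft_force()); arm.grab(30); print(arm.current_grip_width())
arm.movel([s[0],s[1],.22],o,feed=.2); w=arm.current_grip_width(); print(w)
if w>.01:
    arm.movel([*C,.22],o,feed=.25); arm.movel([*C,.15],o,feed=.2); arm.open(); arm.dwell(.3); arm.movel([*C,.3],o,feed=.3)
    # overhead look at caddy and driver
    arm.movel([C[0]-.06,C[1]+.06,.33],o,feed=.3); snap('wrist','w_cad')
print(arm.current_time_s())
```

```text
[0.64037403 0.21719533 0.018     ]
[0.64079169 0.21766947 0.00147729] [ 0.13888255 -0.58086953 -0.56069859]
0.035459639206242434
0.03579108718694816
30.5917
```

View pics/w_cad.png

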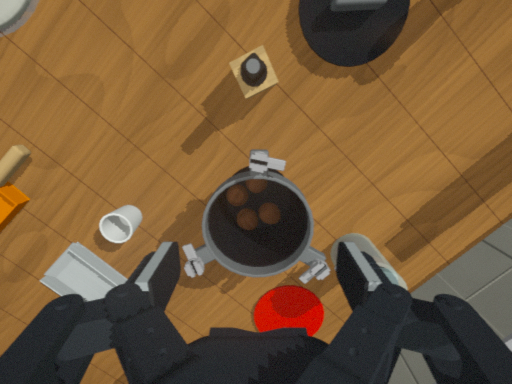

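Four stones are in the caddy, around (255,203). The tabs lie along the rim and the slots are visible on the heads. Next I'll measure the rim and the lid.

```bash
cat >> h.py <<'E'
def circ(p):
    for _ in range(4):
        s=np.linalg.lstsq(np.c_[2*p,np.ones(len(p))],(p**2).sum(1),rcond=None)[0]; r=np.sqrt(s[2]+s[0]**2+s[1]**2)
        e=abs(np.hypot(*(p-s[:2]).T)-r); p=p[e<=max(np.percentile(e,85),.0015)]
    return s[:2],r
E
python3 - <<'E'
from h import *
im,d,K,R,t=load('w_cad');X=cloud(d,K,R,t);x,y,z=X[...,0],X[...,1],X[...,2]
r=np.hypot(x-C[0],y-C[1])
m=(abs(z-.135)<.004)&(r>.064)&(r<.084); print('rim',circ(X[m][:,:2]),m.sum(),np.median(z[m]))
m=(z>.149)&(z<.18)&(r<.13);k,l,st,_=cv2.connectedComponentsWithStats(m.astype(np.uint8))
for i in range(1,k):
    if st[i,4]>30:
        q=X[l==i]; c=(q.min(0)+q.max(0))/2; print('head',c.round(4),q.mean(0).round(4),st[i],np.percentile(q[:,2],90).round(4))
L=np.array([.46,.33]); a=bestdown([*L,.1],np.arange(-np.pi,np.pi,.3)); print('a',a)
arm.move_to([L[0]-.07,L[1]-.02,.3],down(a)); im,d,K,R,t=snap('wrist','w_lid');X=cloud(d,K,R,t);x,y,z=X[...,0],X[...,1],X[...,2]
r=np.hypot(x-L[0],y-L[1]); m=((abs(z-.018)<.006)&(r<.1)&(im.max(-1)<75)).astype(np.uint8)
cs,_=cv2.findContours(m,cv2.RETR_EXTERNAL,cv2.CHAIN_APPROX_NONE); cc=max(cs,key=cv2.contourArea)[:,0]
p=np.array([ray(u,v,.018,K,R,t)[:2] for u,v in cc]); print('lid',circ(p),np.median(z[m>0]))
h=(z>.036)&(z<.056)&(r<.06); q=X[h]; rc=cv2.minAreaRect((q[:,:2]*1000).astype(np.float32)); print('handle',rc,np.median(q[:,2]),h.sum())
e=q[:,:2]-q[:,:2].mean(0); w,V=np.linalg.eigh(e.T@e); print('dir',np.arctan2(V[1,1],V[0,1]))
E
```

```text
rim (array([0.56367657, 0.01879631]), np.float64(0.07396877118067333)) 1577 0.13477517409499445
head [0.4987 0.0899 0.1547] [0.4981 0.0906 0.1562] [249 151  26  22 354] 0.1594
head [ 0.5347 -0.0756  0.1546] [ 0.5338 -0.074   0.156 ] [184 256  20  22 288] 0.1591
head [0.6595 0.0363 0.1545] [0.6584 0.0394 0.1561] [307 260  23  20 298] 0.1593
a 1.0584073464102044
lid (array([0.45959072, 0.32984216]), np.float64(0.07807285976669778)) 0.018188035262345525
handle ((459.12908935546875, 329.611572265625), (69.84454345703125, 13.948419570922852), 45.962181091308594) 0.047337986023840144 441
dir 0.8042590557445038
```

View pics/w_lid.png

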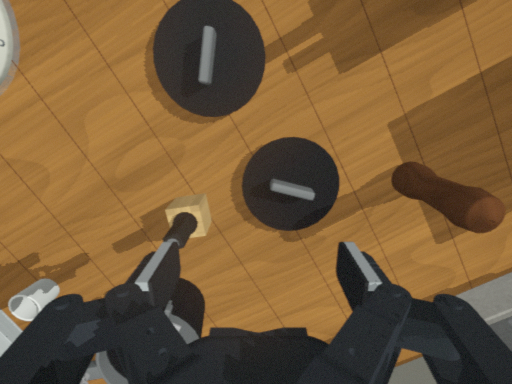

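Run:
```python
from h import *
for off,yw in(([.05,-.05],.758-np.pi),([0.02,.07],-.4)):
    try: arm.move_to([C[0]+off[0],C[1]+off[1],.33],down(yw))
    except arm.Unreachable: print('unr');continue
    im,d,K,R,t=snap('wrist','w_cad%d'%int(yw*10));X=cloud(d,K,R,t);x,y,z=X[...,0],X[...,1],X[...,2]
    r=np.hypot(x-C[0],y-C[1])
    m=(abs(z-.135)<.004)&(r>.064)&(r<.084); print('rim',circ(X[m][:,:2]),m.sum(),np.median(z[m]))
    m=(z>.149)&(z<.18)&(r<.13);k,l,st,_=cv2.connectedComponentsWithStats(m.astype(np.uint8))
    for i in range(1,k):
        if st[i,4]>30:
            q=X[l==i]; c=(q.min(0)+q.max(0))/2; print('head',c.round(4),q.mean(0).round(4),st[i])
    # driver top
    m=(z>.118)&(z<.135)&(np.hypot(x-.41,y-.16)<.04); 
    if m.sum()>20: q=X[m]; print('driver top',q.mean(0),cv2.minAreaRect((q[:,:2]*1000).astype(np.float32)))
    print(arm.current_joint_pos().round(2),arm.current_time_s())
```

```text
rim (array([0.56628195, 0.01761422]), np.float64(0.073975549834577)) 1619 0.13468879639811943
head [0.6608 0.0386 0.1548] [0.661  0.0382 0.1559] [183 178  22  23 335]
head [ 0.5344 -0.0749  0.1548] [ 0.5366 -0.0751  0.1559] [321 181  22  25 337]
head [0.4997 0.0912 0.1546] [0.5005 0.0896 0.1562] [252 282  17  18 263]
driver top [0.42748045 0.15835477 0.12157334] ((427.919921875, 159.59347534179688), (26.543760299682617, 12.189767837524414), 52.45673751831055)
[-0.64  0.45  0.9   1.54 -0.36  1.32 -2.07] 33.5417
rim (array([0.56497837, 0.01942675]), np.float64(0.07399050257001565)) 1605 0.13473074730404866
head [0.6595 0.0369 0.1545] [0.6597 0.0403 0.156 ] [317 176  22  22 341]
head [0.5003 0.0909 0.1547] [0.4997 0.0916 0.1556] [180 185  22  26 332]
head [ 0.534  -0.0745  0.1546] [ 0.5348 -0.073   0.156 ] [258 283  19  18 262]
driver top [0.42067821 0.16390731 0.12342624] ((419.1587219238281, 163.74822998046875), (23.537363052368164, 23.79851531982422), 84.29170989990234)
[-0.57  0.31  0.48  1.6  -0.15  1.27 -0.47] 35.0167
```

```bash
sed -i 's/^C=.*/C=np.array([.5648,.0185]); AZ=np.radians(11.9)/' h.py
python3 - <<'E'
from h import *
L=np.array([.4593,.3297]); a=min((.804+np.pi/2,.804-np.pi/2),key=lambda y:max(abs(arm.ik([*L,.1],down(y))[6]),abs(arm.ik([*C,.2],down(y))[6]))); o=down(a); print(a)
arm.move_to([*L,.16],o); arm.movel([*L,.024],o,feed=.12); print(arm.current_ft_force()); arm.grab(60); print(arm.current_grip_width(),arm.current_ee_pos())
p=arm.current_ee_pos(); arm.movel([p[0],p[1],.24],o,feed=.15)
arm.movel([*C,.24],o,feed=.2); arm.movel([*C,.18],o,feed=.1); arm.dwell(.2)
f0=arm.current_ft_force()[2]
for z in np.arange(.174,.1435,-.0015):
    arm.movel([*C,z],o,feed=.04); f=arm.current_ft_force()
    if f[2]-f0>3: break
print('z',z,f0,f,arm.current_ee_pos()); im,*_=snap('wrist','w_lidon'); arm.open(); arm.movel([*C,.33],o,feed=.2)
arm.movel([C[0]-.0,C[1]+.07,.33],down(-.4),feed=.3)
im,d,K,R,t=snap('wrist','w_l2');X=cloud(d,K,R,t);x,y,z=X[...,0],X[...,1],X[...,2];r=np.hypot(x-C[0],y-C[1])
m=(r<.07)&(z>.12)&(z<.15); A=np.c_[X[m][:,:2]-C,np.ones(m.sum())]; print('plate plane',np.linalg.lstsq(A,z[m],rcond=None)[0])
m=((abs(z-.141)<.004)&(r<.09)&(im.max(-1)<75)).astype(np.uint8)
cs,_=cv2.findContours(m,cv2.RETR_EXTERNAL,cv2.CHAIN_APPROX_NONE); cc=max(cs,key=cv2.contourArea)[:,0]
print('lid',circ(np.array([ray(u,v,.141,K,R,t)[:2] for u,v in cc])))
h=(z>.16)&(z<.18)&(r<.05); q=X[h]; print('bar',cv2.minAreaRect((q[:,:2]*1000).astype(np.float32)),np.median(q[:,2]),arm.current_time_s())
E
```

```text
-0.7667963267948965
[-0.01572376 -0.22613017 -0.27193363]
0.013269495637383402 [0.45954516 0.32986036 0.02429057]
z 0.14699999999999996 -1.982666389848501 [-0.08975339  0.14897649  1.97549301] [0.56510629 0.01849163 0.1472894 ]
plate plane [ 3.85964752e-04 -1.02156253e-04  1.41087010e-01]
lid (array([0.56534937, 0.01990723]), np.float64(0.07844473085638391))
bar ((564.9861450195312, 20.01041603088379), (69.27781677246094, 14.250980377197266), 45.828372955322266) 0.17030990880091945 49.6917
```

View pics/w_l2.png

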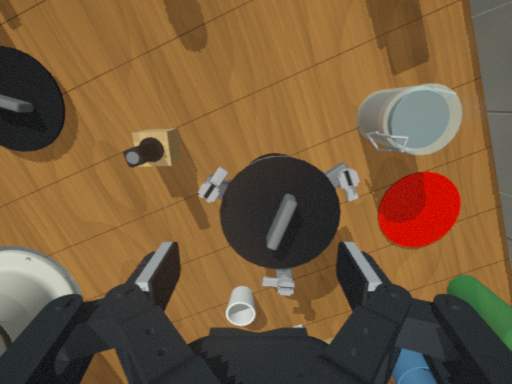

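The lid is seated flat at z = 0.141, and the tabs are clear of it. Next I'll take close-up measurements of the heads, slots and driver.

Run:
```python
from h import *
tiles=[]
def look(p,off,nm):
    yw=bestdown([*p,.26],np.arange(-np.pi,np.pi,.2)); o=down(yw); xd=Ro.from_rotvec(o).apply([1,0,0])
    arm.move_to(np.r_[p,.26]+xd*off,o); return snap('wrist',nm)
for k in range(3):
    az=AZ+k*2*np.pi/3; p=C+.098*np.r_[np.cos(az),np.sin(az)]
    im,d,K,R,t=look(p,0,'w_h%d'%k);X=cloud(d,K,R,t);x,y,z=X[...,0],X[...,1],X[...,2];r=np.hypot(x-p[0],y-p[1])
    m=(z>.155)&(r<.018); q=X[m][:,:2]; hull=cv2.minEnclosingCircle((q*1000).astype(np.float32)); c=np.array(hull[0])/1000
    r=np.hypot(x-c[0],y-c[1]); m2=(z>.146)&(z<.1555)&(r<.0095); e=X[m2][:,:2]-X[m2][:,:2].mean(0); w,V=np.linalg.eigh(e.T@e); sa=np.arctan2(V[1,1],V[0,1])
    m3=(z>.138+.003)&(z<.152)&(r>.016)&(r<.034)&(np.hypot(x-C[0],y-C[1])>.079); tb=X[m3][:,:2].mean(0)-c; ta=np.arctan2(tb[1],tb[0])
    q_=(az+1.5*np.pi-ta+np.pi)%(2*np.pi)-np.pi; qs=(az+1.5*np.pi-sa+np.pi/2)%np.pi-np.pi/2
    print(k,p.round(4),'head',c.round(4),hull[1],'slot',sa.round(3),m2.sum(),'q from tab',q_.round(3),m3.sum(),'from slot',qs.round(3),np.sqrt(w[0]/w[1]))
    cc=K@(R@np.r_[c,.1585]+t); u,v=(cc[:2]/cc[2]).astype(int); tiles.append(cv2.resize(im[v-50:v+50,u-50:u+50,::-1],(260,260)))
im,d,K,R,t=look(np.array([.415,.162]),.012,'w_dr');X=cloud(d,K,R,t);x,y,z=X[...,0],X[...,1],X[...,2];r=np.hypot(x-.415,y-.162)
m=(z>.121)&(z<.13)&(r<.04); q=X[m]; print('driver top',cv2.minAreaRect((q[:,:2]*1000).astype(np.float32)),np.median(q[:,2]))
m=(z>.053)&(z<.061)&(r<.05); q=X[m]; print('rest+collar',cv2.minAreaRect((q[:,:2]*1000).astype(np.float32)),np.median(q[:,2]))
np.save('t.npy',0); tiles=[cv2.resize(im[60:320,100:420,::-1],(320,260))]+tiles
cv2.imwrite('pics/tiles.png',np.vstack([np.hstack(tiles[:2]+[np.zeros((260,220,3),np.uint8)]),np.hstack(tiles[2:]+[np.zeros((260,280,3),np.uint8)])])); print(arm.current_time_s())
```

```text
0 [0.6607 0.0387] head [0.6614 0.0437] 16.64879608154297 slot 1.446 133 q from tab 0.331 211 from slot 0.333 0.6143194165733337
1 [0.4994 0.0914] head [0.4992 0.094 ] 16.592201232910156 slot 1.072 127 q from tab 0.404 215 from slot -0.341 0.8229903005909497
2 [ 0.5344 -0.0747] head [ 0.5356 -0.0714] 16.575244903564453 slot 1.2 120 q from tab 0.021 208 from slot -1.516 0.7751885759958875
driver top ((418.2001953125, 163.7594757080078), (23.118938446044922, 23.585365295410156), 83.82976531982422) 0.12407991034246975
rest+collar ((418.3624267578125, 163.42123413085938), (51.710853576660156, 51.959354400634766), 69.39240264892578) 0.058106923047927
52.975
```

View pics/tiles.png

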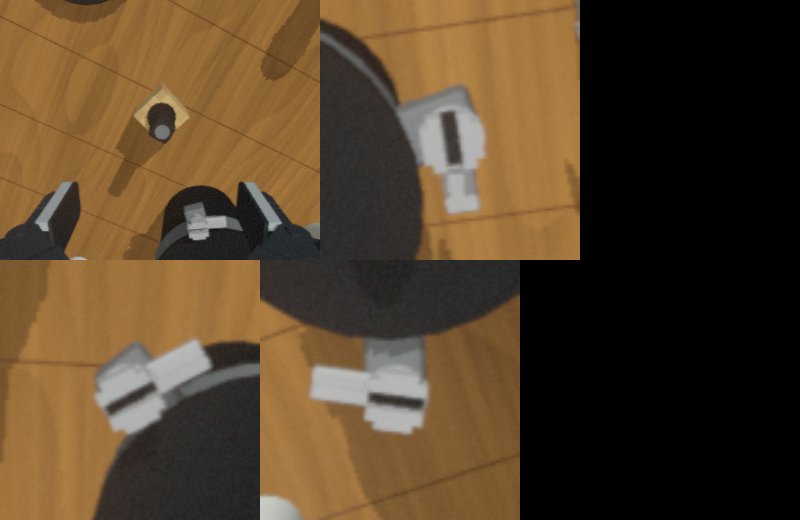

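```bash
cat >> h.py <<'E'
def slot(nm,p):
    im,d,K,R,t=load(nm); v,u=np.mgrid[:384,:512]
    o=-R.T@t; w=np.stack([(u-K[0,2])/K[0,0],(v-K[1,2])/K[1,1],np.ones(u.shape)],-1)@R
    P=o+w*((.1565-o[2])/w[...,2])[...,None]; r=np.hypot(P[...,0]-p[0],P[...,1]-p[1])
    m=((im.max(-1)<110)&(r<.016)).astype(np.uint8)
    n,l,s,c=cv2.connectedComponentsWithStats(m,connectivity=4)
    out=[]
    for i in range(1,n):
        if s[i,4]>25:
            q=P[l==i][:,:2]; e=q-q.mean(0); W,V=np.linalg.eigh(e.T@e/len(e)); out.append((q.mean(0).round(4),np.arctan2(V[1,1],V[0,1]).round(3),np.sqrt(12*W[::-1]).round(4)))
    return out
E
python3 - <<'E'
from h import *
for k in range(3):
    az=AZ+k*2*np.pi/3; p=C+.098*np.r_[np.cos(az),np.sin(az)]
    for c,a,s in slot('w_h%d'%k,p): print(k,p.round(4),c,'slot',a,'size',s,'q',((az+1.5*np.pi-a+np.pi/2)%np.pi-np.pi/2).round(3))
E
```

```text
0 [0.6607 0.0387] [0.6603 0.0408] slot 1.564 size [0.0198 0.0049] q 0.214
1 [0.4994 0.0914] [0.4987 0.0907] slot -2.556 size [0.0201 0.0041] q 0.146
1 [0.4994 0.0914] [0.5099 0.0845] slot 0.969 size [0.0241 0.0061] q -0.238
2 [ 0.5344 -0.0747] [ 0.5354 -0.0754] slot 2.648 size [0.02   0.0043] q 0.178
```

Run:
```python
from h import *
D=np.array([.4183,.1636]); dy=np.radians(84.)-np.pi/2
cand=[dy+i*np.pi/2 for i in range(-2,3)]
a=bestdown([*D,.15],cand); o=down(a); print('jaw yaw',a,arm.ik([*D,.15],o).round(2))
arm.move_to([*D,.2],o); arm.movel([*D,.071],o,feed=.12); print(arm.current_ft_force()); arm.grab(60); print(arm.current_grip_width(),arm.current_ee_pos())
p=arm.current_ee_pos(); arm.movel([p[0],p[1],.15],o,feed=.08); arm.movel([p[0],p[1],.25],o,feed=.15); print(arm.current_grip_width(),arm.current_ft_force())
# show jaw axis perpendicular to scene view
q=np.array([.6,.3,.28]); v=np.arctan2(.922-q[1],1.194-q[0])
b=bestdown(q,[v+np.pi/2,v-np.pi/2]); arm.movel([.45,.2,.28],o,feed=.2); arm.move_to(q,down(b))
snap('scene','bl'); c=load('bl'); K,R,t=c[2:]; x=K@(R@(q-[0,0,.05])+t); u,w=(x[:2]/x[2]).astype(int); print(u,w)
cv2.imwrite('pics/blz.png',cv2.resize(c[0][w-40:w+40,u-40:u+40,::-1],(480,480),interpolation=cv2.INTER_CUBIC)); print(b,arm.current_joint_pos().round(2),arm.current_time_s())
```

```text
jaw yaw -0.1047197551196597 [-0.81  0.24  0.42  2.13 -0.14  0.79 -0.4 ]
[ 0.37178953 -0.71063406  0.59214056]
0.023207179360414516 [0.41856509 0.1637601  0.07131012]
0.02344839911782074 [-0.14390028 -0.07945633 -0.90944001]
286 209
-0.7623759159174682 [-0.85  0.5   0.5   1.47 -0.25  1.24 -1.08] 58.5167
```

View pics/blz.png

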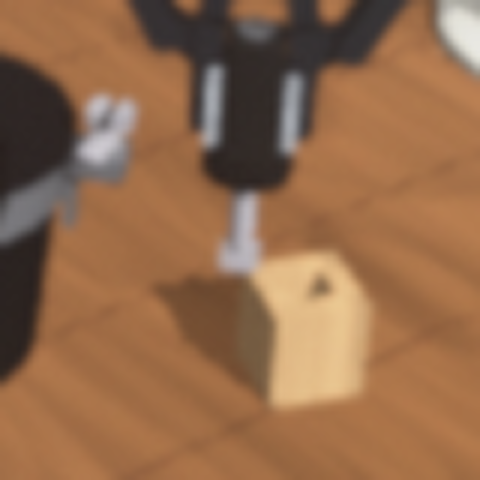

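The wide side of the blade shows at (238,255), so the blade width lies along the jaw axis. I'll turn the first screw now.

```bash
cat >> h.py <<'E'
SL=[(np.array([.6605,.0393]),1.564,.214),(np.array([.4991,.0911]),.586,.146),(np.array([.5348,-.0750]),2.648,.178)]
def turn(k):
    p,a,q=SL[k]; n=1.571-q
    b=None
    for s in(a-2*np.pi,a-np.pi,a,a+np.pi):
        q1=arm.ik([*p,.25],down(s)); q2=arm.ik([*p,.25],down(s-n-.25))
        if q1 is not None and q2 is not None:
            m=max(abs(q1[6]),abs(q2[6]))
            if b is None or m<b[0]: b=(m,s)
    m,s=b; print('screw',k,'start',s,'max j7',m)
    c=arm.current_ee_pos(); arm.movel([c[0],c[1],.28],feed=.2); arm.move_to([*p,.28],down(s)); arm.movel([*p,.228],down(s),feed=.15); arm.dwell(.2)
    f0=arm.current_ft_force()[2]
    for z in np.arange(.226,.2145,-.0015):
        arm.movel([*p,z],down(s),feed=.03); f=arm.current_ft_force()[2]
        if f-f0>4: print('contact at',z,f-f0); break
    if z>.2185: print('NOT IN SLOT'); return False
    t0=arm.current_wrist_torque()[2]; ts=[]; ok=False
    for da in np.arange(.08,n+.34,.08):
        arm.move_to([*p,z],down(s-da)); t=arm.current_wrist_torque()[2]-t0; ts.append(round(t,2))
        if abs(t)>.6 : ok=True; break
    print('torques',ts,'turned',da,'of',n,'j',arm.current_joint_pos().round(2),'F',arm.current_ft_force().round(1))
    arm.move_to([*p,z],down(s-da+.2)); arm.movel([*p,.28],down(s-da+.2),feed=.1); print(arm.current_grip_width(),arm.current_time_s()); return ok
E
python3 - <<'E'
from h import *
turn(1); snap('scene','t1'); snap('wrist','t1w')
E
```

```text
screw 1 start -5.697185307179586 max j7 1.165435682833697
torques [np.float64(-0.01), np.float64(0.02), np.float64(-0.0), np.float64(0.09), np.float64(0.12), np.float64(0.09), np.float64(0.09), np.float64(0.08), np.float64(0.05), np.float64(0.05), np.float64(0.06), np.float64(0.06), np.float64(0.09), np.float64(0.06), np.float64(0.12), np.float64(0.08), np.float64(0.06), np.float64(0.07), np.float64(0.09), np.float64(0.07), np.float64(0.07), np.float64(0.15)] turned 1.76 of 1.425 j [-0.77  0.27  0.62  1.95 -0.19  0.98 -1.22] F [-0.1 -6.1  0.4]
0.023105674543802298 69.3917
```

Screw 1 shows steady friction of about 0.08 N m with the stop starting to bite at the end. I'll use a longer limit on the other two.

```bash
sed -i 's/n+.34,.08/n+.5,.08/; s/abs(t)>.6/abs(t)>.3/' h.py
python3 - <<'E'
from h import *
if turn(0) is not None: turn(2)
c=arm.current_ee_pos(); arm.movel([c[0],c[1],.35],feed=.2)
arm.move_to([.45,-.16,.35],arm.current_tool_rot())
im,d,K,R,t=snap('top','t3'); X=cloud(d,K,R,t)
cv2.imwrite('pics/t3z.png',cv2.resize(im[115:225,200:320,::-1],(600,550),interpolation=cv2.INTER_CUBIC))
E
```

```text
screw 0 start 1.564 max j7 1.5431052594509422
torques [np.float64(-0.02), np.float64(0.0), np.float64(-0.01), np.float64(0.05), np.float64(0.06), np.float64(0.06), np.float64(0.07), np.float64(0.08), np.float64(0.09), np.float64(0.09), np.float64(0.04), np.float64(0.06), np.float64(0.04), np.float64(0.01), np.float64(0.09), np.float64(0.08), np.float64(0.09), np.float64(0.03), np.float64(0.05), np.float64(0.06), np.float64(0.11), np.float64(0.28), np.float64(0.54)] turned 1.84 of 1.357 j [-0.53  0.57  0.62  1.56 -0.35  1.13 -0.1 ] F [ 3.  -1.4  1.4]
0.02354132560598686 81.525
screw 2 start -0.493592653589793 max j7 1.6354604857661283
torques [np.float64(-0.06), np.float64(-0.02), np.float64(-0.05), np.float64(-0.01), np.float64(-0.01), np.float64(0.01), np.float64(0.01), np.float64(0.05), np.float64(0.01), np.float64(0.0), np.float64(0.02), np.float64(0.05), np.float64(0.03), np.float64(0.05), np.float64(0.02), np.float64(0.06), np.float64(-0.01), np.float64(0.05), np.float64(-0.02), np.float64(0.09), np.float64(-0.01), np.float64(0.12), np.float64(0.41)] turned 1.84 of 1.393 j [-0.79  0.54  1.18  1.88 -0.56  1.1  -1.73] F [ 5.2  3.5 -1.3]
0.023371099684952823 92.0167
```

View pics/t3z.png

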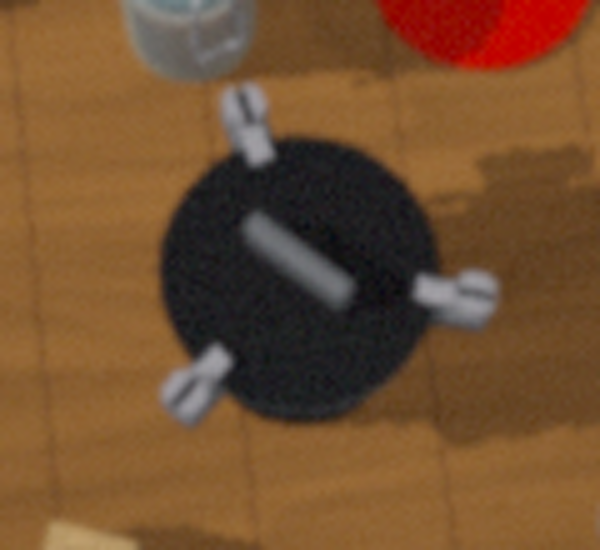

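Run:
```python
from h import *
for nm in('t3',):
  im,d,K,R,t=load(nm);X=cloud(d,K,R,t);x,y,z=X[...,0],X[...,1],X[...,2]
  for k in range(3):
    az=AZ+k*2*np.pi/3; p=SL[k][0]
    m=(np.hypot(x-C[0],y-C[1])>.05)&(np.hypot(x-C[0],y-C[1])<.084)&(np.hypot(x-p[0],y-p[1])<.04)&(im.min(-1)>90)
    tb=X[m][:,:2].mean(0)-p; print(k,m.sum(),'q tab',((az+1.5*np.pi-np.arctan2(tb[1],tb[0])+np.pi)%(2*np.pi)-np.pi).round(3),[ (a,s,((az+1.5*np.pi-a+np.pi/2)%np.pi).round(3)-np.pi/2) for c,a,s in slot(nm,p)])
# return driver: jaw yaw as picked
D=np.array([.41857,.16376]); o=down(-.1047)
arm.move_to([.45,.1,.33],o); arm.move_to([*D,.25],o); arm.movel([*D,.15],o,feed=.15); snap('wrist','w_back')
f0=arm.current_ft_force()[2]
for zz in np.arange(.145,.0695,-.0025):
    arm.movel([*D,zz],o,feed=.06); f=arm.current_ft_force()
    if f[2]-f0>4: print('contact',f);break
print(zz,arm.current_ee_pos(),arm.current_time_s())
```

```text
0 34 q tab 1.639 []
1 37 q tab 1.524 []
2 39 q tab 1.562 []
contact [-3.98595133 -1.648841   15.38189542]
0.06999999999999992 [0.41893231 0.16393251 0.07127055] 103.4
```

The collar is down at the depth where it was picked up. I'll release and verify everything.

Run:
```python
from h import *
D=np.array([.41857,.16376]); o=down(-.1047)
arm.movel([*D,.071],o,feed=.03); arm.open(); arm.movel([*D,.25],o,feed=.15)
for k in range(3):
    p=SL[k][0]; az=AZ+k*2*np.pi/3
    yw=bestdown([*p,.26],np.arange(-np.pi,np.pi,.2)); arm.move_to([*p,.26],down(yw)); im,d,K,R,t=snap('wrist','v_h%d'%k)
    for c,a,s in slot('v_h%d'%k,p): print(k,c,s,'q',((az+1.5*np.pi-a)%np.pi).round(3))
arm.move_to([.33,0.0,.42],down(bestdown([.33,0,.42],np.arange(-np.pi,np.pi,.3))))
im,d,K,R,t=snap('top','end');X=cloud(d,K,R,t);x,y,z=X[...,0],X[...,1],X[...,2]
r=np.hypot(x-C[0],y-C[1]);m=(r<.06)&(z<.15)&(z>.12); print('plate',np.linalg.lstsq(np.c_[X[m][:,:2]-C,np.ones(m.sum())],z[m],rcond=None)[0].round(4))
m=(np.hypot(x-.418,y-.164)<.03)&(z>.115)&(z<.14); print('driver top',X[m].mean(0).round(4),z[m].max())
X0=cloud(*load('top0')[1:])
m=(x>.4)&(x<.49)&(abs(y+.343)<.03); print('pan floor',np.median(z[m]),'slopes',np.linalg.lstsq(np.c_[X[m][:,:2],np.ones(m.sum())],z[m],rcond=None)[0].round(3))
for n,cx,cy in(('salt',.423,-.18),('jar',.76,.06),('mug',.68,-.43),('mill',.545,.5),('trivet',.793,-.127)):
    g=lambda Y:Y[(np.hypot(Y[...,0]-cx,Y[...,1]-cy)<.12)&(Y[...,2]>.006)].mean(0).round(4); print(n,g(X0),g(X))
print(arm.current_time_s())
```

```text
0 [0.6598 0.0393] [0.0196 0.0038] q 1.57
1 [0.5103 0.0999] [0.0121 0.0029] q 1.626
1 [0.4976 0.0911] [0.0207 0.0046] q 1.563
2 [ 0.5357 -0.074 ] [0.0201 0.0048] q 1.556
plate [-0.0051  0.0025  0.1405]
driver top [0.4193 0.1641 0.1232] 0.13038078757575805
pan floor 0.0032941918235393206 slopes [-0.001  0.017  0.01 ]
salt [ 0.4217 -0.206   0.03  ] [ 0.4214 -0.2888  0.0196]
jar [0.7495 0.0603 0.1095] [0.7541 0.0611 0.108 ]
mug [ 0.679  -0.4251  0.0519] [ 0.68   -0.4256  0.0521]
mill [0.5396 0.4916 0.0975] [0.5424 0.4994 0.1057]
trivet [ 0.7927 -0.1274  0.0089] [ 0.7939 -0.1264  0.0089]
109.3583
```

View pics/end.png

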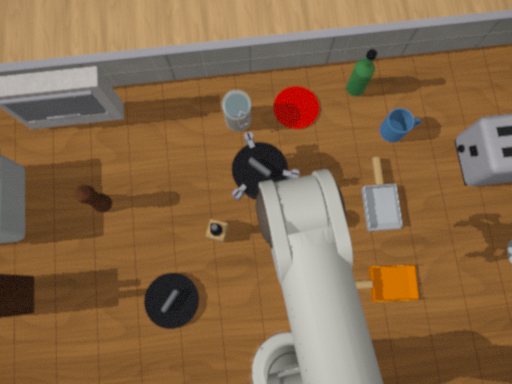

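All clamps read about 1.56. The lid is flat, the driver stands in its rest at (216,230), and the pan is flat and empty at (383,207). The arm hides the salt pot in this view, but nothing went near it. I'm handing in.

```bash
python3 -c "
from h import *
print(arm.current_ft_force(),abs(arm.current_qd()).max()); arm.finish_job()"
```

```text
[ 0.02355825  0.323421   -0.46159067] 0.01411476950993158
the job is handed in; nothing more can be done
```

The whole task is done and handed in at about 109 s; the simulator gives no verdict, so the results below are my own checks.

I tipped the three stones from the pan into the caddy, set the pan back, and added the one loose stone I found on the counter. Then I seated the far lid, turned all three screws home with the driver, and stood the driver back in its rest.

**Last checks:**
- **Stones:** all four were visible in the caddy before the lid went on. I saw no others on the counter in any view.
- **Clamps:** the slots read about 1.57, 1.56 and 1.56 rad. Two screws showed a clear torque rise at the stop. On screw 1 the rise was only beginning when I stopped turning, but its angle agrees with the others.
- **Lid:** the plate is level, its top about 141 mm above the counter, and centred within about 2 mm.
- **Driver:** its collar touched the rest at the height where I picked it up, and it stands within about 1 mm of where it started.
- **Pan:** flat and empty on the counter.
- **Bystanders:** the jar, mug, mill and trivet show only viewing-noise differences from the start. The arm hid the salt pot in the final picture, so its last numbers mean nothing. Nothing touched it that I know of.

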